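# Level the weighing balance on the packing table

## Robot

A 7-joint arm with a two-finger parallel gripper is mounted at the origin on the work surface; the furniture and walls round the work are solid. World frame = base frame: x ahead of the robot, y to its left, z up, the work surface at z = 0. Lengths are in m, angles in degrees, forces in N, time in s.
With the tool pointing down it reaches from about 0.425 to 0.875 m from the base axis. Payload 4.7 kg.
Tool frame: the origin (TCP) lies at the very end of the fingers, on their centre line; the grasp point (between the pads) lies 19 mm behind it (env.grip_point_offset is the distance from the TCP to the grasp point, in m); z points along the fingers, y is the line along which they close (so a half turn about z gives the same grasp; the last joint's range is limited). The gripper opens to 87 mm and grips with 3 to 60 N. Pads are 19 mm wide; open, the fingers measure 117 mm over their backs; the gripper's body (75 mm by 190 mm) begins 51 mm behind the grasp point.
Start: joints at [-66.629, 18.392, -4.016, 83.108, 1.295, 78.541, -3.26], TCP at [0.249, 0.6, 0.223] pointing down, gripper open.
Joint ranges: [-163.93, 163.93], [-17.29, 119.83], [-79.2, 71.16], [3.27, 140.29], [-89.18, 269.18], [5.43, 117.66], [-154.24, 154.24]. Speed limits (degrees/s): [147.25, 147.25, 180, 180, 180, 180, 180].

## Interface

Orientations are given as [roll, pitch, yaw] about the fixed x, y, z axes, in that order (R = Rz(yaw) Ry(pitch) Rx(roll)).
In Python, from cell import env gives the robot as it stands.
- The arm moves only by the tool jog_arm, never from a script. Its argument "motion" is a list of rows, each an object of numbers: "x", "y", "z": the shift along the tool's x, y, z in cm; "ax", "ay", "az": the turn, a rotation vector about the tool's x, y, z in degrees. In form: [{"x": .., "y": .., "z": .., "ax": .., "ay": .., "az": ..}, ...]. A call has exactly 5 rows; each row shifts and turns the commanded pose from where the row before left it, along the tool's axes as they then stand; what a row does not reach is not made up. A row lasts 1/10 s, in which the tool goes at most 50 mm and 8.59 degrees, less where a joint would pass 70% of its speed; a pose out of reach is approached as far as the arm can. A call is refused whole if a number of a shift passes 5 or a number of a turn 8.59, either way. A call with a gripper value outside its range is refused whole. "claw" is the gripper command: -1 is shut, 1 is fully open, values between are in proportion, set as the call begins (left out, the last holds). The fingers move at their own pace and stop on an object; "squeeze" is the grip in N (left out, the last holds). Time passes only in rows, so rows that do not move let the fingers close, or fill a call up. It gives the time, the measured TCP pose, the force, the opening and the grip force at its end, in the units of the state.
- env.get_obs(): the state, without advancing time (a new reading comes with each control period).
- env.read_camera(name): name is "scene" or "top" or "wrist"; returns the picture (400x640x3 uint8, red, green, blue); there is no depth.
- env.camera_params(name): a dict with "fx", "fy", "cx", "cy" (pixels), "extrinsics" (4x4, takes a point from world to camera coordinates). Camera axes: x right, y up, looking along -z (the intrinsics and any distortion apply to the point x, -y, -z); pixel columns grow to the right and rows downward; lengths in m; the calibration is good to about 2 mm. A picture is of the moment at which its call begins: read the wrist's pose just before it. camera_params takes no time and is no camera call; for the wrist camera it gives the pose at the moment of the call.
- env.sign_off(): hands the job in; it is judged then, once.
The state is a dict: "time_s": time; "qpos": joint angles; "joint_velocities": joint speeds; "effort": joint torques, N m; "tool_pos": TCP position; "tool_rot": TCP orientation; "force": force on the tool from outside, world axes, zero at the start; "wrist_torque": the same for the moment, N m; "grip_width": finger opening in m; "grasp_force": force on a finger pad.
Only numpy, scipy, OpenCV 4.12 (cv2) and the standard library are available. Lean on these libraries where they do the work, as an engineer would, in place of code of your own. Each camera call takes 0.05 s, during which the arm holds its last target. There are 200 camera calls.

## Task

Level the weighing balance: turn its two winged foot screws, one after the other, until the bubble in each of its two vials sits between that vial's two black lines. Leave the bottles around it standing where they are.

Things in the scene. Friction and masses are not known exactly. Their poses are not given: they have to be found in the camera images.
- plate: Balance's square aluminium plate, 230x230 mm; round steel pan (116 mm, rim 13 mm up) in the middle. Origin: centre of its top face, 42 mm above the table; z up, x and y along its edges. It stands cornerwise: corner (+x,+y), fixed pivot with low dome, is far; (-x,+y) left, (+x,-y) right, each with a screw; near corner bare. Tilts under 1 degree. Bubble vials, 20 mm tall, lie on the two far edges.
- screw_left_grip (a point): Left screw, at plate (-90,+90) mm: grip point on its axis, 75 mm above the table, in a black upright wing 44 mm long (point x), 14 thick (point y), top 11 mm above, collar 23 mm below. Turns with the screw: about 0.05 N m friction, stays put. Now 0.45 to 1.2 rad off level, stops 1.4 rad either side. Clockwise from above moves the left bubble only, towards plate -x, anticlockwise +x, 25 mm per rad.
- screw_right_grip (a point): Right screw, at plate (+90,-90) mm: the same in shape, sizes, axes, friction, start and stops as the left one. Clockwise from above raises the right corner and moves the right bubble only, towards the right screw (plate -y); anticlockwise towards the pivot (+y); 25 mm per rad.
- bubble_left_mid (a point): Middle of the left vial's bubble (white, 18 mm long, 12 mm wide, in a yellow-green tube). The vial, 100 mm long, lies between left screw and pivot, along plate x, centre at plate (0,+90) mm, with black lines at x = -15 and +15 mm. The bubble is centred at plate x = 0.
- bubble_right_mid (a point): Middle of the right vial's bubble, alike. Its vial lies between right screw and pivot, along plate y, centre at plate (+90,0) mm, with black lines at y = -15 and +15 mm. The bubble is centred at plate y = 0.
- shampoo: Pale green shampoo bottle with green cap, 50 x 75 x 234 mm, standing loose at the left of the balance; bystander. Origin: centre of its underside, z up.
- cologne: White bottle with white cap, 50 x 86 x 216 mm, standing loose farther left; bystander. Origin: centre of its underside, z up.
- soap: Clear blue pump bottle, 57 x 71 x 195 mm, standing loose at the right of the balance; bystander. Origin: centre of its underside, z up.

How it is judged (in metres and radians):
At the end, for the whole second after the job is handed in: Both bubbles lie wholly between their lines: the middle of each is within 6 mm of the middle of its vial (about 14 degrees of screw turn) (x of bubble_left_mid in the frame of plate between -0.006 and 0.006 m and y of bubble_right_mid in the frame of plate between -0.006 and 0.006 m); the robot touches nothing.
It fails at once if the shampoo bottle is shifted by more than 30 mm or tipped (distance of shampoo from where it was at the start of the episode above 0.03 m or angle between shampoo's own z axis and vertical above 0.3 rad).
It fails at once if the cologne bottle is shifted by more than 30 mm or tipped (distance of cologne from where it was at the start of the episode above 0.03 m or angle between cologne's own z axis and vertical above 0.3 rad).
It fails at once if the soap bottle is shifted by more than 30 mm or tipped (distance of soap from where it was at the start of the episode above 0.03 m or angle between soap's own z axis and vertical above 0.3 rad).
It also fails if it takes over 48 s, if anything falls off the work surface, if the arm or the gripper's body presses on something with over 40 N, if the wrist force passes 120 N, or if a joint passes its speed limit or range.

## Working session

There is one attempt and no reset: what is moved stays moved. The work goes in short steps, Python scripts to look and compute and a tool call to move; the robot and the scene stay as the last step left them, time stands still between calls to the robot, and variables do not carry over. Pictures are saved under pics/ and viewed, at most 10 in all, crops included, and the job is handed in when it is done.

Besides the shell and the picture viewer there is one more tool, called as name(argument=value, ...), one argument or row to a line, values as JSON. jog_arm: Moves the arm, as the interface text tells. Its arguments: {"type":"object","properties":{"motion":{"type":"array"},"claw":{"type":"number"},"squeeze":{"type":"number"}},"required":["motion"]}

```bash
mkdir -p pics; python3 - <<'E'
from cell import env
import cv2, numpy as np
for n in ("top","scene"):
    p=env.camera_params(n); print(n,{k:np.round(v,4).tolist() for k,v in p.items()})
    cv2.imwrite(f"pics/{n}0.png",env.read_camera(n)[:,:,::-1])
o=env.get_obs(); print({k:np.round(v,3).tolist() for k,v in o.items()})
E
ls
```

```text
top {'fx': 445.483, 'fy': 445.483, 'cx': 316.3497, 'cy': 193.3756, 'extrinsics': [[0.0218, -0.9997, -0.0065, 0.0519], [0.9921, 0.0209, 0.1236, -0.5384], [-0.1234, -0.0091, 0.9923, -1.3856], [0.0, 0.0, 0.0, 1.0]]}
scene {'fx': 457.3373, 'fy': 457.3373, 'cx': 321.9079, 'cy': 197.4652, 'extrinsics': [[-0.7667, -0.642, 0.0002, 0.4192], [0.2924, -0.349, 0.8903, -0.2058], [-0.5716, 0.6827, 0.4553, -1.4468], [0.0, 0.0, 0.0, 1.0]]}
{'time_s': 0.1, 'qpos': [-66.63, 18.435, -4.016, 83.169, 1.296, 78.54, -3.261], 'joint_velocities': [0.062, -0.045, 0.036, -0.197, -0.017, 0.034, -0.003], 'effort': [0.0, -49.257, -0.405, -31.34, -0.064, 0.04, 0.0], 'tool_pos': [0.249, 0.6, 0.222], 'tool_rot': [-179.902, 0.006, 157.438], 'force': [0.841, 0.522, 0.379], 'wrist_torque': [-0.054, -0.021, -0.026], 'grasp_force': 0.0, 'grip_width': 0.087}
pics
```

View pics/top0.png

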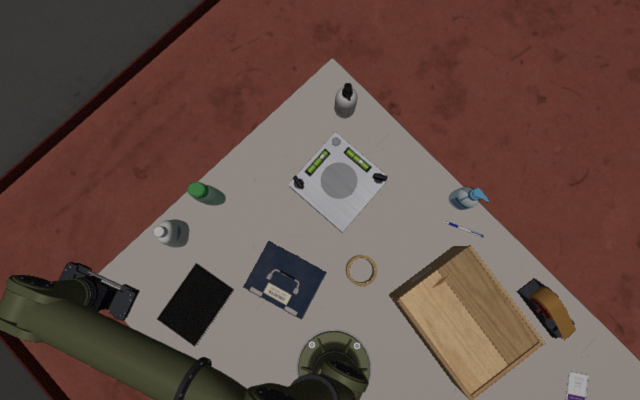

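View pics/scene0.png

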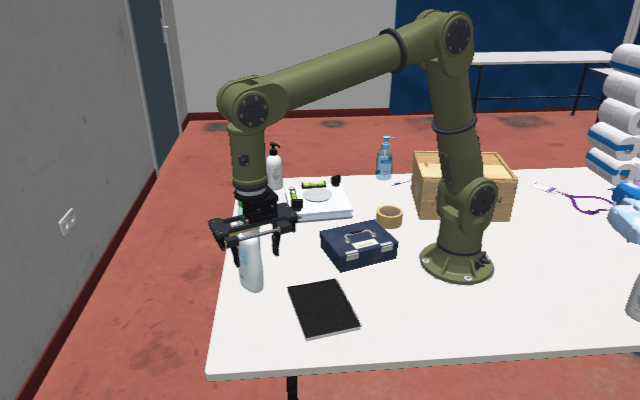

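The top picture shows the plate centred near (338,181), with the left wing at (299,183), the right wing at (380,178) and the vials at (317,161) and (357,159). The scene picture shows the gripper open beside the cologne, so I will lift before moving over. Next I'll measure from the top view.

```bash
cat > h.py <<'E'
from cell import env
import cv2, numpy as np
def ray(p,uv,z):
    E=np.array(p["extrinsics"]); R,t=E[:3,:3],E[:3,3]; c=-R.T@t
    uv=np.atleast_2d(uv).astype(float)
    d=np.c_[(uv[:,0]-p["cx"])/p["fx"],-(uv[:,1]-p["cy"])/p["fy"],-np.ones(len(uv))]@R
    return c+d*((z-c[2])/d[:,2])[:,None]
E
python3 - <<'E'
from h import *
im=cv2.imread("pics/top0.png"); p=env.camera_params("top")
for n,uv,z in (("pan",(339,181),.055),("L",(299,183),.08),("R",(380,178),.08),("shampoo cap",(198,188),.234),("cologne cap",(162,233),.216),("soap",(462,197),.15),("backpump",(346,97),.1)):
    print(n,ray(p,uv,z).round(3))
c=im[120:240,270:405]; hsv=cv2.cvtColor(c,cv2.COLOR_BGR2HSV)
m=cv2.inRange(hsv,(25,120,60),(50,255,255))
k,l,s,ce=cv2.connectedComponentsWithStats(m)
for i in range(1,k):
    if s[i,4]>4: print("green",s[i],ray(p,ce[i]+[270,120],.06).round(3))
m=cv2.inRange(hsv,(0,0,0),(180,255,45))
k,l,s,ce=cv2.connectedComponentsWithStats(m)
for i in range(1,k):
    if s[i,4]>12:
        ys,xs=np.where(l==i); w=ray(p,np.c_[xs+270,ys+120],.08)[:,:2]; q=w-w.mean(0); ev,V=np.linalg.eigh(q.T@q/len(q))
        print("dark",s[i],w.mean(0).round(3),"ax deg",np.degrees(np.arctan2(V[1,1],V[0,1])).round(1),np.sqrt(ev)*1e3)
cv2.imwrite("pics/topc.png",cv2.resize(c,None,fx=5,fy=5,interpolation=cv2.INTER_CUBIC)[:600])
pw=env.camera_params("wrist");print({k:np.round(v,4).tolist() for k,v in pw.items()})
E
```

```text
pan [[ 0.575 -0.007  0.055]]
L [[0.563 0.117 0.08 ]]
R [[ 0.583 -0.133  0.08 ]]
shampoo cap [[0.52  0.386 0.234]]
cologne cap [[0.396 0.484 0.216]]
soap [[ 0.521 -0.362  0.15 ]]
backpump [[ 0.834 -0.023  0.1  ]]
green [76 29 14 15 81] [[ 0.658 -0.048  0.06 ]]
green [52 31  6  6 21] [[0.664 0.039 0.06 ]]
green [37 37 15 16 94] [[0.624 0.072 0.06 ]]
green [90 42  9  8 40] [[ 0.626 -0.086  0.06 ]]
dark [36 50  5  5 13] [0.596 0.091] ax deg 50.2 [1.97000344 5.36438662]
dark [103  54  14   8  82] [ 0.585 -0.13 ] ax deg 82.7 [ 6.23796936 10.34001373]
dark [24 56  9 12 62] [0.566 0.12 ] ax deg -142.0 [ 5.13147926 10.44652909]
{'fx': 276.5398, 'fy': 276.5398, 'cx': 325.8183, 'cy': 200.7228, 'extrinsics': [[0.3829, 0.9238, -0.0007, -0.6501], [-0.8904, 0.3689, -0.2666, 0.0329], [-0.246, 0.1028, 0.9638, -0.3896], [0.0, 0.0, 0.0, 1.0]]}
```

View pics/topc.png

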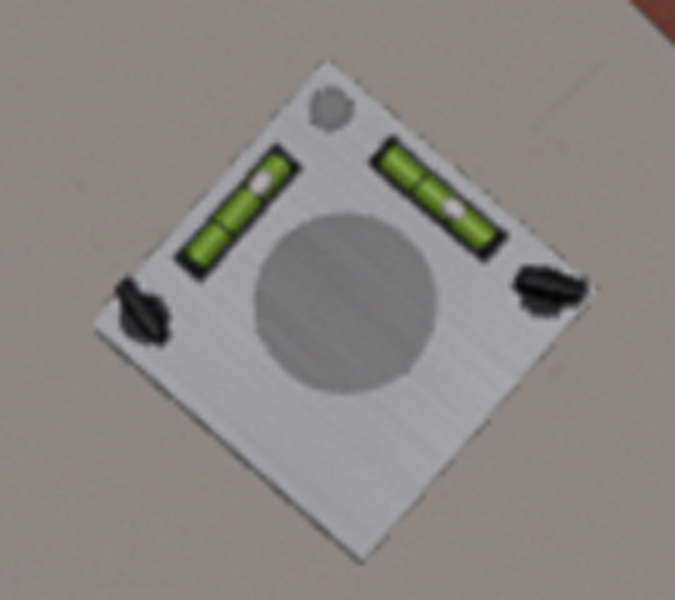

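The crop shows the left bubble about 25 mm towards the pivot, so its screw needs roughly 57° clockwise. The right bubble is about 12 mm towards its own screw, so that one needs roughly 27° anticlockwise. The left wing lies at a world angle of about 35°. I'll lift and pre-rotate first.

jog_arm(
  motion=[
    {"z": -2,"az": -8.5},
    {"z": -2,"az": -8.5},
    {"z": -2,"az": -8.5},
    {"z": -2,"az": -8.5},
    {"z": -2,"az": -8.5},
  ],
  claw=1,
)

```text
$.motion[0]: bad value
```

jog_arm(
  motion=[
    {"x": 0,"y": 0,"z": -2,"ax": 0,"ay": 0,"az": -8.5},
    {"x": 0,"y": 0,"z": -2,"ax": 0,"ay": 0,"az": -8.5},
    {"x": 0,"y": 0,"z": -2,"ax": 0,"ay": 0,"az": -8.5},
    {"x": 0,"y": 0,"z": -2,"ax": 0,"ay": 0,"az": -8.5},
    {"x": 0,"y": 0,"z": -2,"ax": 0,"ay": 0,"az": -8.5},
  ],
  claw=1,
)

```text
time_s: 0.6
tool_pos: [0.2493, 0.6, 0.3227]
tool_rot: [-180.0, -0.0, -159.7]
force: [-0.1, -0.7, -0.6]
grip_width: 0.0872
grasp_force: 0.0
```

jog_arm(
  motion=[
    {"x": -1.1,"y": -4.7,"z": 0,"ax": 0,"ay": 0,"az": 0},
    {"x": -1.1,"y": -4.7,"z": 0,"ax": 0,"ay": 0,"az": 0},
    {"x": -1.1,"y": -4.7,"z": 0,"ax": 0,"ay": 0,"az": 0},
    {"x": -1.1,"y": -4.7,"z": 0,"ax": 0,"ay": 0,"az": 0},
    {"x": -1.1,"y": -4.7,"z": 0,"ax": 0,"ay": 0,"az": 0},
  ],
)

```text
time_s: 1.1
tool_pos: [0.382, 0.3961, 0.3222]
tool_rot: [-180.0, -0.0, -160.1]
force: [0.8, 0.0, -0.5]
grip_width: 0.0869
grasp_force: 0.0
```

jog_arm(
  motion=[
    {"x": -1.1,"y": -4.7,"z": 0,"ax": 0,"ay": 0,"az": 0},
    {"x": -1.1,"y": -4.7,"z": 0,"ax": 0,"ay": 0,"az": 0},
    {"x": -1.1,"y": -4.7,"z": 0,"ax": 0,"ay": 0,"az": 0},
    {"x": -1.1,"y": -4.7,"z": 0,"ax": 0,"ay": 0,"az": 0},
    {"x": -1.1,"y": -4.7,"z": 0,"ax": 0,"ay": 0,"az": 0},
  ],
)

```text
time_s: 1.6
tool_pos: [0.5136, 0.1941, 0.3223]
tool_rot: [180.0, -0.0, -160.1]
force: [0.7, 0.7, -0.1]
grip_width: 0.0867
grasp_force: 0.0
```

jog_arm(
  motion=[
    {"x": -1,"y": -4.4,"z": 1,"ax": 0,"ay": 0,"az": 0},
    {"x": -1,"y": -4.4,"z": 1,"ax": 0,"ay": 0,"az": 0},
    {"x": 0,"y": 0,"z": 3,"ax": 0,"ay": 0,"az": -5},
    {"x": 0,"y": 0,"z": 3,"ax": 0,"ay": 0,"az": -5},
    {"x": 0,"y": 0,"z": 2,"ax": 0,"ay": 0,"az": -5},
  ],
)

```text
time_s: 2.1
tool_pos: [0.5609, 0.1193, 0.2197]
tool_rot: [179.9, -0.2, -144.9]
force: [-0.3, 1.2, -0.2]
grip_width: 0.0865
grasp_force: 0.0
```

```bash
python3 - <<'E'
from h import *
import json
env.get_obs(); p=env.camera_params("wrist"); im=env.read_camera("wrist")[:,:,::-1]
json.dump({k:np.array(v).tolist() for k,v in p.items()},open("w1.json","w")); cv2.imwrite("pics/w1.png",im)
o=env.get_obs(); print(o["qpos"],o["tool_pos"],o["tool_rot"])
E
```

```text
[-26.84547248   9.32482697  13.6392838   95.18115401  -2.2235802
  76.23620871 112.46936378] [0.55921222 0.11915699 0.21666013] [ 179.85105065   -0.45029224 -144.6974913 ]
```

View pics/w1.png

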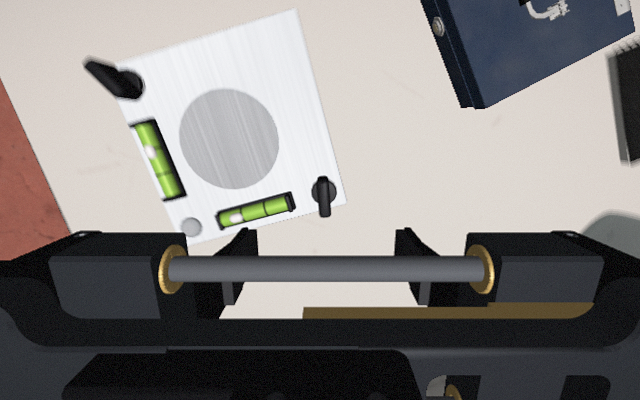

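The wrist view shows the left wing at (323,196), upright in the picture and between the finger lines. The pan is at (229,139), the dome at (190,227), the left vial's bubble at (236,216) and the right vial's bubble at (151,153). I'll refine these by masks.

```bash
cat >> h.py <<'E'
def blobs(m,amin):
    k,l,s,c=cv2.connectedComponentsWithStats(m.astype(np.uint8)*255)
    return [(i,s[i],c[i],np.argwhere(l==i)[:,::-1]) for i in range(1,k) if s[i,4]>=amin]
def axis(w):
    q=w-w.mean(0); V=np.linalg.svd(q,full_matrices=False)[2][0]; t=q@V
    return w.mean(0)+V*(t.max()+t.min())/2, V, np.ptp(t)
def pan(im,p):
    g=cv2.medianBlur(cv2.cvtColor(im,cv2.COLOR_BGR2GRAY),5); S=cv2.cvtColor(im,cv2.COLOR_BGR2HSV)[:,:,1]
    out=[]
    for lo,hi in ((110,175),(120,185),(140,195),(150,205)):
        for i,s,c,px in blobs((g>lo)&(g<hi)&(S<40),1500):
            w=ray(p,px,.053)[:,:2]; h=cv2.convexHull(w.astype(np.float32)); (cx,cy),r=cv2.minEnclosingCircle(h)
            if .05<r<.066: out.append((lo,cx,cy,r))
    return np.round(out,4)
def vials(im,p):
    H=cv2.cvtColor(im,cv2.COLOR_BGR2HSV)
    m=cv2.inRange(H,(25,110,60),(50,255,255))
    m=cv2.morphologyEx(m,cv2.MORPH_CLOSE,np.ones((13,13),np.uint8))
    for i,s,c,px in blobs(m>0,300):
        x,y,w_,h_=s[:4]
        w=ray(p,px,.056)[:,:2]; ctr,V,L=axis(w)
        wh=np.array([q for q in px if H[q[1],q[0],1]<90 and H[q[1],q[0],2]>150])
        if len(wh)<10: print("vial nobubble",s); continue
        mm=np.zeros(im.shape[:2],bool); mm[wh[:,1],wh[:,0]]=1
        b=max(blobs(mm,5),key=lambda b:b[1][4])
        t=(ray(p,b[3],.058)[:,:2]-ctr)@V
        print("vial px",c.round(),"ctr",ctr.round(4),"dir",V.round(3),"len",L.round(4),"bubble px",b[2].round(),"t mm",((t.max()+t.min())*500).round(1),"blen",np.ptp(t).round(4))
E
python3 - <<'E'
from h import *
import json
p=json.load(open("w1.json")); im=cv2.imread("pics/w1.png")
print(pan(im,p)); vials(im,p)
g=cv2.cvtColor(im,cv2.COLOR_BGR2GRAY)
for i,s,c,px in blobs(g[:228]<60,150):
    if s[4]<3000:
        print("dark",s,end=" ")
        for z in (.086,.052):
            ctr,V,L=axis(ray(p,px,z)[:,:2]); print(z,ctr.round(4),np.degrees(np.arctan2(V[1],V[0])).round(1),L.round(3),end=" ")
        print()
print("dome",ray(p,(190,227),.047).round(4))
E
```

```text
[[ 1.400e+02  5.815e-01 -3.200e-03  5.740e-02]
 [ 1.500e+02  5.811e-01 -3.700e-03  5.770e-02]]
vial px [158. 160.] ctr [ 0.6476 -0.059 ] dir [0.636 0.772] len 0.0891 bubble px [156. 155.] t mm -7.4 blen 0.0074
vial px [253. 212.] ctr [0.6383 0.0641] dir [ 0.77  -0.638] len 0.0868 bubble px [236. 218.] t mm 22.2 blen 0.018
dark [ 421    0   68  109 2609] 0.086 [0.3768 0.1439] 64.1 0.119 0.052 [0.3624 0.1515] 64.1 0.132 
dark [ 616   44   24  117 1996] 0.086 [0.3084 0.3215] 54.9 0.115 0.052 [0.2862 0.3495] 54.9 0.128 
dark [  85   61   58   38 1168] 0.086 [ 0.5866 -0.1187] 99.8 0.056 0.052 [ 0.5963 -0.1413] 99.8 0.063 
dark [140 120  46  81 479] 0.086 [ 0.6278 -0.0392] 48.0 0.085 0.052 [ 0.6422 -0.0527] 48.0 0.094 
dark [312 177  24  40 418] 0.086 [0.5665 0.1199] 40.2 0.045 0.052 [0.5739 0.1247] 40.2 0.05 
dark [216 192  80  36 292] 0.086 [0.6199 0.0628] -42.1 0.09 0.052 [0.6334 0.0611] -42.1 0.1 
dome [[0.7063 0.0083 0.047 ]]
```

The left screw is at about (0.5685, 0.122) with its wing near 38–40°, and it needs about 50° clockwise. The open fingers would hit the end of the left vial, so I'll narrow them to about 40 mm before going down.

jog_arm(
  motion=[
    {"x": -0.9,"y": -0.3,"z": 1,"ax": 0,"ay": 0,"az": -3},
    {"x": 0,"y": 0,"z": 3,"ax": 0,"ay": 0,"az": 0},
    {"x": 0,"y": 0,"z": 3,"ax": 0,"ay": 0,"az": 0},
    {"x": 0,"y": 0,"z": 1.5,"ax": 0,"ay": 0,"az": 0},
    {"x": 0,"y": 0,"z": 0,"ax": 0,"ay": 0,"az": 0},
  ],
  claw=-0.1,
)

```text
time_s: 2.65
tool_pos: [0.5694, 0.1224, 0.1355]
tool_rot: [179.9, -0.2, -142.1]
force: [-0.2, 0.5, -0.2]
grip_width: 0.055
grasp_force: 0.0
```

jog_arm(
  motion=[
    {"x": 0,"y": 0,"z": 0,"ax": 0,"ay": 0,"az": 0},
    {"x": 0,"y": 0,"z": 0,"ax": 0,"ay": 0,"az": 0},
    {"x": 0,"y": 0,"z": 0,"ax": 0,"ay": 0,"az": 0},
    {"x": 0,"y": 0,"z": 0,"ax": 0,"ay": 0,"az": 0},
    {"x": 0,"y": 0,"z": 0,"ax": 0,"ay": 0,"az": 0},
  ],
)

```text
time_s: 3.15
tool_pos: [0.5713, 0.1228, 0.1382]
tool_rot: [-180.0, 0.1, -142.1]
force: [0.1, 0.0, 0.3]
grip_width: 0.0392
grasp_force: 0.0
```

jog_arm(
  motion=[
    {"x": 0.25,"y": 0.1,"z": 1,"ax": 0,"ay": 0,"az": 0},
    {"x": 0,"y": 0,"z": 1.2,"ax": 0,"ay": 0,"az": 0},
    {"x": 0,"y": 0,"z": 1.2,"ax": 0,"ay": 0,"az": 0},
    {"x": 0,"y": 0,"z": 1,"ax": 0,"ay": 0,"az": 0},
    {"x": 0,"y": 0,"z": 0.5,"ax": 0,"ay": 0,"az": 0},
  ],
)

```text
time_s: 3.65
tool_pos: [0.5674, 0.1217, 0.0866]
tool_rot: [179.9, -0.1, -142.1]
force: [-0.4, -0.3, 1.4]
grip_width: 0.0393
grasp_force: 0.0
```

jog_arm(
  motion=[
    {"x": 0,"y": 0,"z": 0.7,"ax": 0,"ay": 0,"az": 0},
    {"x": 0,"y": 0,"z": 0.8,"ax": 0,"ay": 0,"az": 0},
    {"x": 0,"y": 0,"z": 0.8,"ax": 0,"ay": 0,"az": 0},
    {"x": 0,"y": 0,"z": 0.7,"ax": 0,"ay": 0,"az": 0},
    {"x": 0,"y": 0,"z": 0,"ax": 0,"ay": 0,"az": 0},
  ],
)

```text
time_s: 4.15
tool_pos: [0.5676, 0.1218, 0.0573]
tool_rot: [180.0, -0.1, -142.1]
force: [-0.0, -0.7, -0.0]
grip_width: 0.039
grasp_force: 0.0
```

```bash
python3 - <<'E'
from h import *
cv2.imwrite("pics/s1.png",cv2.resize(env.read_camera("scene")[140:240,240:400,::-1],None,fx=5,fy=5,interpolation=cv2.INTER_CUBIC))
E
```

```text
(no output)
```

View pics/s1.png

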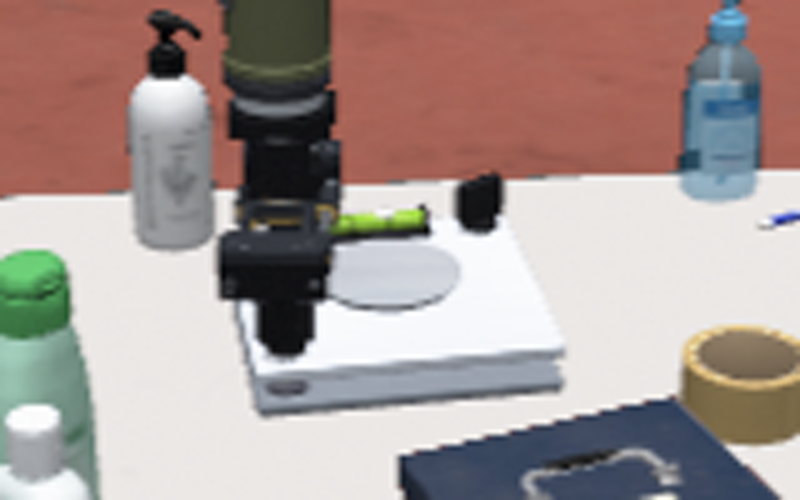

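The gripper is down on the left screw at about (285,320) in the crop, with no contact force and the bottles clear. I'll close gently.

jog_arm(
  motion=[
    {"x": 0,"y": 0,"z": 0,"ax": 0,"ay": 0,"az": 0},
    {"x": 0,"y": 0,"z": 0,"ax": 0,"ay": 0,"az": 0},
    {"x": 0,"y": 0,"z": 0,"ax": 0,"ay": 0,"az": 0},
    {"x": 0,"y": 0,"z": 0,"ax": 0,"ay": 0,"az": 0},
    {"x": 0,"y": 0,"z": 0,"ax": 0,"ay": 0,"az": 0},
  ],
  claw=-1,
  squeeze=15,
)

```text
time_s: 4.7
tool_pos: [0.5691, 0.1216, 0.0589]
tool_rot: [-179.9, 0.1, -142.1]
force: [0.5, -1.4, 0.4]
grip_width: 0.0141
grasp_force: 15.0
```

jog_arm(
  motion=[
    {"x": 0,"y": 0,"z": 0,"ax": 0,"ay": 0,"az": 5},
    {"x": 0,"y": 0,"z": 0,"ax": 0,"ay": 0,"az": 5},
    {"x": 0,"y": 0,"z": 0,"ax": 0,"ay": 0,"az": 5},
    {"x": 0,"y": 0,"z": 0,"ax": 0,"ay": 0,"az": 5},
    {"x": 0,"y": 0,"z": 0,"ax": 0,"ay": 0,"az": 5},
  ],
  squeeze=25,
)

```text
time_s: 5.2
tool_pos: [0.569, 0.1216, 0.0589]
tool_rot: [-180.0, 0.1, -167.3]
force: [1.0, -1.3, 0.7]
grip_width: 0.0139
grasp_force: 25.0
```

jog_arm(
  motion=[
    {"x": 0,"y": 0,"z": 0,"ax": 0,"ay": 0,"az": 6},
    {"x": 0,"y": 0,"z": 0,"ax": 0,"ay": 0,"az": 6},
    {"x": 0,"y": 0,"z": 0,"ax": 0,"ay": 0,"az": 6},
    {"x": 0,"y": 0,"z": 0,"ax": 0,"ay": 0,"az": 6},
    {"x": 0,"y": 0,"z": 0,"ax": 0,"ay": 0,"az": 1},
  ],
)

```text
time_s: 5.7
tool_pos: [0.569, 0.1216, 0.0589]
tool_rot: [-180.0, 0.1, 167.9]
force: [1.5, -0.8, 0.3]
grip_width: 0.0141
grasp_force: 25.0
```

```bash
python3 - <<'E'
from h import *
import json
env.get_obs(); p=env.camera_params("wrist"); im=np.ascontiguousarray(env.read_camera("wrist")[:,:,::-1])
json.dump({k:np.array(v).tolist() for k,v in p.items()},open("w2.json","w")); cv2.imwrite("pics/w2.png",im)
o=env.get_obs(); print(o["tool_pos"],o["tool_rot"],o["wrist_torque"]); vials(im,p)
E
```

```text
[0.56905545 0.12156576 0.05893604] [-1.79993859e+02  7.88988647e-02  1.67937892e+02] [-0.32735586 -0.31179794 -0.01627715]
```

View pics/w2.png

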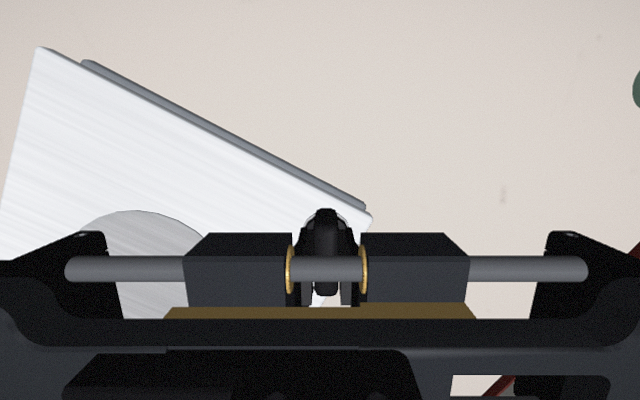

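The vials are hidden from here. The wing followed the turn, as the grip width and force held. I'll release, lift, and check from above the right screw.

jog_arm(
  motion=[
    {"x": 0,"y": 0,"z": 0,"ax": 0,"ay": 0,"az": 0},
    {"x": 0,"y": 0,"z": 0,"ax": 0,"ay": 0,"az": 0},
    {"x": 0,"y": 0,"z": 0,"ax": 0,"ay": 0,"az": 0},
    {"x": 0,"y": 0,"z": 0,"ax": 0,"ay": 0,"az": 0},
    {"x": 0,"y": 0,"z": -1,"ax": 0,"ay": 0,"az": 0},
  ],
  claw=-0.1,
)

```text
time_s: 6.25
tool_pos: [0.5671, 0.1218, 0.0675]
tool_rot: [-179.9, -0.2, 168.0]
force: [-0.4, -0.6, 0.7]
grip_width: 0.0376
grasp_force: 0.0
```

jog_arm(
  motion=[
    {"x": 0,"y": 0,"z": -3,"ax": 0,"ay": 0,"az": 0},
    {"x": 0,"y": 0,"z": -4,"ax": 0,"ay": 0,"az": 0},
    {"x": 0,"y": 0,"z": -4,"ax": 0,"ay": 0,"az": 8.5},
    {"x": 0,"y": 0,"z": -4,"ax": 0,"ay": 0,"az": 8.5},
    {"x": 0,"y": 0,"z": 0,"ax": 0,"ay": 0,"az": 8.5},
  ],
)

```text
time_s: 6.75
tool_pos: [0.5719, 0.1225, 0.2261]
tool_rot: [179.4, 0.4, 142.1]
force: [0.8, 0.3, 0.4]
grip_width: 0.039
grasp_force: 0.0
```

jog_arm(
  motion=[
    {"x": 0,"y": 0,"z": 0,"ax": 0,"ay": 0,"az": 8.5},
    {"x": 0,"y": 0,"z": 0,"ax": 0,"ay": 0,"az": 8.5},
    {"x": 0,"y": 0,"z": 0,"ax": 0,"ay": 0,"az": 8.5},
    {"x": 0,"y": 0,"z": 0,"ax": 0,"ay": 0,"az": 8.5},
    {"x": 0,"y": 0,"z": 0,"ax": 0,"ay": 0,"az": 8.5},
  ],
)

```text
time_s: 7.25
tool_pos: [0.5684, 0.122, 0.2194]
tool_rot: [180.0, -0.0, 99.6]
force: [0.4, -0.2, -0.1]
grip_width: 0.0392
grasp_force: 0.0
```

jog_arm(
  motion=[
    {"x": -4.9,"y": -0.4,"z": 0,"ax": 0,"ay": 0,"az": 0},
    {"x": -4.9,"y": -0.4,"z": 0,"ax": 0,"ay": 0,"az": 0},
    {"x": -4.9,"y": -0.4,"z": 0,"ax": 0,"ay": 0,"az": 0},
    {"x": -4.9,"y": -0.3,"z": 0,"ax": 0,"ay": 0,"az": 0},
    {"x": -4.9,"y": -0.3,"z": 0,"ax": 0,"ay": 0,"az": 0},
  ],
)

```text
time_s: 7.75
tool_pos: [0.593, -0.1242, 0.2197]
tool_rot: [179.9, -0.0, 100.0]
force: [0.5, 0.5, -0.8]
grip_width: 0.0392
grasp_force: 0.0
```

jog_arm(
  motion=[
    {"x": -0.8,"y": 0,"z": 0,"ax": 0,"ay": 0,"az": 0},
    {"x": 0,"y": 0,"z": 0,"ax": 0,"ay": 0,"az": 0},
    {"x": 0,"y": 0,"z": 0,"ax": 0,"ay": 0,"az": 0},
    {"x": 0,"y": 0,"z": 0,"ax": 0,"ay": 0,"az": 0},
    {"x": 0,"y": 0,"z": 0,"ax": 0,"ay": 0,"az": 0},
  ],
)

```text
time_s: 8.25
tool_pos: [0.5946, -0.1281, 0.2186]
tool_rot: [180.0, -0.1, 100.1]
force: [0.3, -0.6, 0.3]
grip_width: 0.0392
grasp_force: 0.0
```

```bash
python3 - <<'E'
from h import *
import json
o=env.get_obs(); p=env.camera_params("wrist"); im=np.ascontiguousarray(env.read_camera("wrist")[:,:,::-1])
json.dump({k:np.array(v).tolist() for k,v in p.items()},open("w3.json","w")); cv2.imwrite("pics/w3.png",im)
print(o["tool_pos"],o["tool_rot"],o["qpos"][6]); vials(im,p); print(pan(im,p))
g=cv2.cvtColor(im,cv2.COLOR_BGR2GRAY)
for i,s,c,px in blobs(g[:228]<60,150):
    if s[4]<3000:
        ctr,V,L=axis(ray(p,px,.086)[:,:2]); print("dark",s,ctr.round(4),np.degrees(np.arctan2(V[1],V[0])).round(1),L.round(3))
E
```

```text
[ 0.59460898 -0.1281098   0.21857157] [ 1.79991663e+02 -5.12847737e-02  1.00123337e+02] 27.276214682719928
vial px [405.  26.] ctr [0.6434 0.0577] dir [ 0.79  -0.613] len 0.069 bubble px [400.  13.] t mm -8.8 blen 0.0167
vial px [383. 140.] ctr [ 0.6492 -0.0614] dir [-0.643 -0.766] len 0.0869 bubble px [374. 148.] t mm 13.1 blen 0.0168
[[ 1.400e+02  5.803e-01 -4.000e-03  5.780e-02]
 [ 1.500e+02  5.802e-01 -4.000e-03  5.800e-02]]
dark [370   0  66  66 396] [0.6341 0.0402] -30.6 0.074
dark [343 106  79  68 389] [ 0.6414 -0.0604] -130.4 0.088
dark [614 117  26  42 840] [ 0.8965 -0.0161] -60.0 0.045
dark [310 173  25  41 595] [ 0.5907 -0.1282] -101.1 0.046
```

View pics/w3.png

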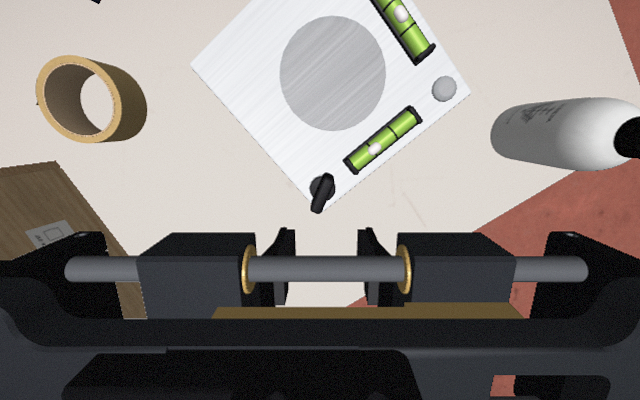

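The right wing is at (321,192), at about 79°, and the left bubble at (400,13) now comes out at plate x ≈ 0. The right bubble at (374,148) is 13 mm towards its screw, so it needs 30° anticlockwise.

jog_arm(
  motion=[
    {"x": -0.15,"y": -0.3,"z": 1,"ax": 0,"ay": 0,"az": 0},
    {"x": 0,"y": 0,"z": 3,"ax": 0,"ay": 0,"az": 7},
    {"x": 0,"y": 0,"z": 3,"ax": 0,"ay": 0,"az": 7},
    {"x": 0,"y": 0,"z": 1,"ax": 0,"ay": 0,"az": 7},
    {"x": 0,"y": 0,"z": 0,"ax": 0,"ay": 0,"az": 0},
  ],
)

```text
time_s: 8.8
tool_pos: [0.5897, -0.1317, 0.1358]
tool_rot: [-179.7, 0.0, 78.9]
force: [-0.0, -0.7, -0.2]
grip_width: 0.039
grasp_force: 0.0
```

jog_arm(
  motion=[
    {"x": 0,"y": 0,"z": 0,"ax": 0,"ay": 0,"az": 0},
    {"x": 0,"y": 0,"z": 0,"ax": 0,"ay": 0,"az": 0},
    {"x": 0,"y": 0,"z": 0,"ax": 0,"ay": 0,"az": 0},
    {"x": 0,"y": 0,"z": 0,"ax": 0,"ay": 0,"az": 0},
    {"x": 0,"y": 0,"z": 0,"ax": 0,"ay": 0,"az": 0},
  ],
)

```text
time_s: 9.3
tool_pos: [0.5919, -0.1324, 0.1391]
tool_rot: [179.9, -0.0, 79.0]
force: [0.5, -0.1, 0.2]
grip_width: 0.0392
grasp_force: 0.0
```

jog_arm(
  motion=[
    {"x": 0.2,"y": 0,"z": 1,"ax": 0,"ay": 0,"az": 0},
    {"x": 0,"y": 0,"z": 1.2,"ax": 0,"ay": 0,"az": 0},
    {"x": 0,"y": 0,"z": 1.2,"ax": 0,"ay": 0,"az": 0},
    {"x": 0,"y": 0,"z": 1,"ax": 0,"ay": 0,"az": 0},
    {"x": 0,"y": 0,"z": 0.5,"ax": 0,"ay": 0,"az": 0},
  ],
)

```text
time_s: 9.8
tool_pos: [0.591, -0.1302, 0.0876]
tool_rot: [-179.9, 0.0, 78.9]
force: [-0.7, 0.3, -1.2]
grip_width: 0.0393
grasp_force: 0.0
```

jog_arm(
  motion=[
    {"x": 0,"y": 0,"z": 0.7,"ax": 0,"ay": 0,"az": 0},
    {"x": 0,"y": 0,"z": 0.8,"ax": 0,"ay": 0,"az": 0},
    {"x": 0,"y": 0,"z": 0.8,"ax": 0,"ay": 0,"az": 0},
    {"x": 0,"y": 0,"z": 0.7,"ax": 0,"ay": 0,"az": 0},
    {"x": 0,"y": 0,"z": 0,"ax": 0,"ay": 0,"az": 0},
  ],
)

```text
time_s: 10.3
tool_pos: [0.5912, -0.1301, 0.0583]
tool_rot: [-179.9, 0.0, 78.9]
force: [-0.6, 0.1, 0.4]
grip_width: 0.0391
grasp_force: 0.0
```

jog_arm(
  motion=[
    {"x": 0,"y": 0,"z": 0,"ax": 0,"ay": 0,"az": 0},
    {"x": 0,"y": 0,"z": 0,"ax": 0,"ay": 0,"az": 0},
    {"x": 0,"y": 0,"z": 0,"ax": 0,"ay": 0,"az": 0},
    {"x": 0,"y": 0,"z": 0,"ax": 0,"ay": 0,"az": 0},
    {"x": 0,"y": 0,"z": 0,"ax": 0,"ay": 0,"az": 0},
  ],
  claw=-1,
  squeeze=15,
)

```text
time_s: 10.8
tool_pos: [0.5913, -0.1302, 0.0598]
tool_rot: [-179.9, -0.0, 78.9]
force: [-4.1, 0.7, 3.7]
grip_width: 0.0143
grasp_force: 15.0
```

jog_arm(
  motion=[
    {"x": 0,"y": 0,"z": 0,"ax": 0,"ay": 0,"az": -6},
    {"x": 0,"y": 0,"z": 0,"ax": 0,"ay": 0,"az": -6},
    {"x": 0,"y": 0,"z": 0,"ax": 0,"ay": 0,"az": -6},
    {"x": 0,"y": 0,"z": 0,"ax": 0,"ay": 0,"az": -6},
    {"x": 0,"y": 0,"z": 0,"ax": 0,"ay": 0,"az": -6},
  ],
  squeeze=25,
)

```text
time_s: 11.3
tool_pos: [0.5903, -0.1303, 0.0598]
tool_rot: [-179.8, -0.1, 109.2]
force: [-6.7, 1.2, 7.1]
grip_width: 0.0142
grasp_force: 25.0
```

jog_arm(
  motion=[
    {"x": 0,"y": 0,"z": 0,"ax": 0,"ay": 0,"az": 0},
    {"x": 0,"y": 0,"z": 0,"ax": 0,"ay": 0,"az": 0},
    {"x": 0,"y": 0,"z": 0,"ax": 0,"ay": 0,"az": 0},
    {"x": 0,"y": 0,"z": 0,"ax": 0,"ay": 0,"az": 0},
    {"x": 0,"y": 0,"z": 0,"ax": 0,"ay": 0,"az": 0},
  ],
)

```text
time_s: 11.8
tool_pos: [0.5903, -0.1303, 0.0598]
tool_rot: [-179.8, -0.1, 108.9]
force: [-5.5, 0.4, 6.8]
grip_width: 0.0136
grasp_force: 25.0
```

jog_arm(
  motion=[
    {"x": 0,"y": 0,"z": 0,"ax": 0,"ay": 0,"az": 0},
    {"x": 0,"y": 0,"z": 0,"ax": 0,"ay": 0,"az": 0},
    {"x": 0,"y": 0,"z": 0,"ax": 0,"ay": 0,"az": 0},
    {"x": 0,"y": 0,"z": 0,"ax": 0,"ay": 0,"az": 0},
    {"x": 0,"y": 0,"z": -1,"ax": 0,"ay": 0,"az": 0},
  ],
  claw=-0.1,
)

```text
time_s: 12.3
tool_pos: [0.5911, -0.13, 0.0686]
tool_rot: [-179.9, -0.1, 108.9]
force: [-0.2, -0.2, 0.4]
grip_width: 0.0378
grasp_force: 0.0
```

jog_arm(
  motion=[
    {"x": 0,"y": 0,"z": -3,"ax": 0,"ay": 0,"az": 0},
    {"x": 0,"y": 0,"z": -4,"ax": 0,"ay": 0,"az": 0},
    {"x": -2,"y": 0,"z": -4,"ax": 0,"ay": 0,"az": 3},
    {"x": -2,"y": 0,"z": -4,"ax": 0,"ay": 0,"az": 3},
    {"x": -2,"y": 0,"z": -3,"ax": 0,"ay": 0,"az": 3},
  ],
)

```text
time_s: 12.8
tool_pos: [0.6095, -0.1889, 0.2536]
tool_rot: [179.8, 0.1, 99.8]
force: [-0.4, -0.3, 0.1]
grip_width: 0.0388
grasp_force: 0.0
```

jog_arm(
  motion=[
    {"x": 0,"y": 0,"z": 0,"ax": 0,"ay": 0,"az": 3},
    {"x": 0,"y": 0,"z": 0,"ax": 0,"ay": 0,"az": 3},
    {"x": 0,"y": 0,"z": 0,"ax": 0,"ay": 0,"az": 3},
    {"x": 0,"y": 0,"z": 0,"ax": 0,"ay": 0,"az": 0},
    {"x": 0,"y": 0,"z": 0,"ax": 0,"ay": 0,"az": 0},
  ],
)

```text
time_s: 13.3
tool_pos: [0.6086, -0.188, 0.25]
tool_rot: [180.0, 0.0, 91.0]
force: [0.7, -0.2, -0.5]
grip_width: 0.039
grasp_force: 0.0
```

```bash
python3 - <<'E'
from h import *
import json
o=env.get_obs(); p=env.camera_params("wrist"); im=np.ascontiguousarray(env.read_camera("wrist")[:,:,::-1])
cv2.imwrite("pics/w4.png",im)
print(o["time_s"],o["tool_pos"],o["tool_rot"],o["force"]); vials(im,p); print(pan(im,p))
E
```

```text
13.3 [ 0.60859164 -0.18800775  0.25002469] [1.79966732e+02 3.03826458e-03 9.10105962e+01] [ 0.67904223 -0.22594133 -0.5259176 ]
vial px [362.  78.] ctr [ 0.6496 -0.0617] dir [-0.645 -0.765] len 0.0861 bubble px [362.  78.] t mm -1.1 blen 0.0166
[[ 1.100e+02  8.639e-01 -7.700e-03  5.440e-02]
 [ 1.400e+02  5.801e-01 -4.300e-03  5.780e-02]
 [ 1.500e+02  5.800e-01 -4.300e-03  5.790e-02]
 [ 1.500e+02  9.005e-01  7.400e-03  5.360e-02]]
```

View pics/w4.png

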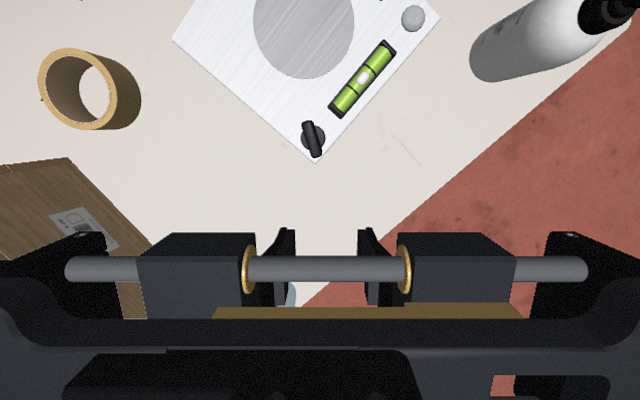

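The right bubble at (362,78) is between its lines, about 1 mm off centre. I'll confirm the left one from the top camera.

```bash
python3 - <<'E'
from h import *
w=cv2.imread("pics/w3.png")[0:75,355:455]
t=env.read_camera("top")[120:220,275:400,::-1]
a=cv2.resize(w,(600,450),interpolation=cv2.INTER_CUBIC)[:,100:500]; b=cv2.resize(t,(400,320),interpolation=cv2.INTER_CUBIC)
b=cv2.copyMakeBorder(b,0,130,0,0,cv2.BORDER_CONSTANT)
cv2.imwrite("pics/chk.png",np.hstack([a,b]))
E
```

```text
(no output)
```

View pics/chk.png

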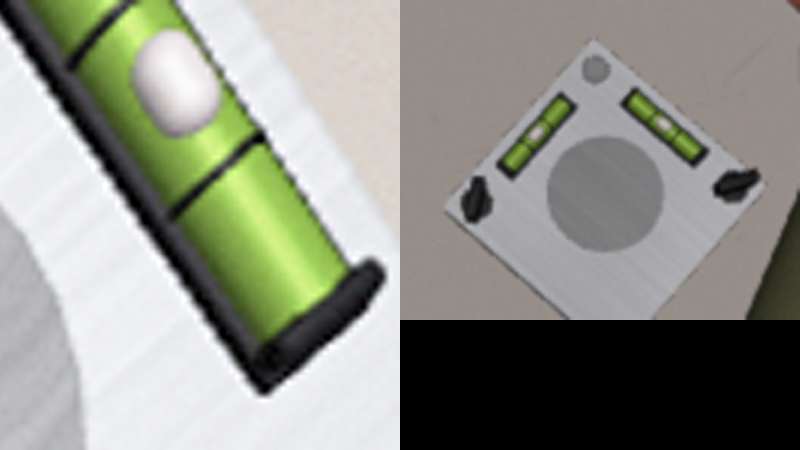

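Both bubbles sit between their lines: the left one at (177,82) is midway, and the top view shows both centred. The arm is clear of everything, so I'm handing in.

```bash
python3 -c "
from cell import env
print(env.sign_off())"
```

```text
the job is handed in; nothing more can be done
None
```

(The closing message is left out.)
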